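# Take the transit nut off a plate shaker

## Robot

A 6-joint arm with a two-finger parallel gripper is mounted at the origin on a cart in front of the work surface, level with it; the furniture and walls round the work are solid. World frame = base frame: x ahead of the robot, y to its left, z up, the work surface at z = 0. Lengths are in m, angles in rad, forces in N, time in s.
With the tool pointing down it reaches from about 0.3 to 0.875 m from the base axis. Payload 4.2 kg.
Tool frame: the origin (TCP) lies midway between the tips of the shut fingers; the grasp point (between the pads) lies 19 mm behind it; z points along the fingers, x is the direction in which the jaws open and shut, and the axes are right-handed (so a half turn about z gives the same grasp; the last joint's range is limited). The gripper opens to 85 mm and grips with 20 to 120 N. Pads are 22 mm wide; open, the fingers measure 114 mm over their backs; the gripper's body (76 mm by 85 mm) begins 54 mm behind the grasp point. The pads swing forward as they close: fully open they stand 13 mm farther back than shut.
Start: joints at [-1.338, 0.32, 1.565, -0, 1.257, -0.02], TCP at [0.144, -0.557, 0.208] pointing down, gripper open.
Joint ranges: [-3.11, 3.11], [-0.84, 2.01], [0.21, 2.61], [-1.34, 4.49], [0.05, 2.63], [-2.56, 2.56]. Speed limits (rad/s): [2.57, 2.57, 3.14, 3.14, 3.14, 3.14].

## Interface

Orientations are given as [roll, pitch, yaw] about the fixed x, y, z axes, in that order (R = Rz(yaw) Ry(pitch) Rx(roll)).
In Python, from bench import ctrl gives the robot as it stands.
- The arm moves only by the shell command python3 -m jog 'ROWS'. ROWS is JSON, a list that holds one entry, the list of rows, each a list of 7 numbers: the shift along the world's x, y, z in cm, then the turn, a rotation vector about the world's x, y, z in rad, then the opening, from 0 (shut) to 1 (fully open). In form: [[[dx, dy, dz, wx, wy, wz, claw], ...]]. A call has 1 to 8 rows; each row shifts and turns the pose as measured when the row begins; what a row does not reach is not made up. A row lasts 1/8 s, in which the tool goes at most 62.5 mm and 10.7 degrees, less where a joint would pass 70% of its speed; a pose out of reach is approached as far as the arm can. A call is refused whole if a number of a shift passes 6.25 or a number of a turn 0.188, either way. A call with a gripper value outside its range is refused whole. The fingers move at their own pace and stop on an object; the grip force is fixed at half the most. Time passes only in rows, so rows that do not move let the fingers close. It gives the time, the measured TCP pose, the force and the opening at its end, in the units of the state.
- ctrl.sense(): the state, without advancing time (a new reading comes with each control period).
- ctrl.snapshot(name): name is "scene" or "top"; returns a dict with "image" (480x640x3 uint8, blue, green, red), "z_map" (480x640 float32, m along the optical axis (not along the pixel's ray), 0 where there is no reading), "K" (3x3 intrinsics, pixels), "view" (4x4, takes a point from world to camera coordinates). Camera axes: x right, y down, z forward; pixel columns grow to the right and rows downward; lengths in m; the calibration is good to about 2 mm. A picture is of the moment at which its call begins.
- ctrl.finish_job(): hands the job in, once; it reports no verdict.
The state is a dict: "clock": time; "q": joint angles; "joint_velocities": joint speeds; "effort": joint torques, N m; "position": TCP position; "tool_rot": TCP orientation; "wrist_force": force on the tool from outside, world axes, zero at the start; "ft_torque": the same for the moment, N m; "grip_width": finger opening in m.
Only numpy, scipy, OpenCV 4.12 (cv2) and the standard library are available. Lean on these libraries where they do the work, as an engineer would, in place of code of your own. Each camera call takes 0.05 s, during which the arm holds its last target. There are 200 camera calls.

## Task

Unscrew the red knurled transit nut from its stud on the plate shaker, lift it clear and stand it upright in the round steel parts dish. Leave the black knurled nut on the other stud screwed down as it is.

Things in the scene. Friction and masses are not known exactly. Their poses are not given: they have to be found in the camera images.
- red_nut_mid (a point): centre (half-way up) of the red knurled nut: upright ring, 48 mm diameter, 36 mm high, 120 g, white mark on its top rim towards its x; on either stud. Gripped across its diameter at any angle and turned anticlockwise seen from above it climbs 2 mm (2 mm play), is free after 30 to 65 degrees and meets a stop not before 105: turn about 80, then lift straight up 50 mm or more to clear the stud
- black_nut_mid (a point): centre (half-way up) of the black knurled nut, same shape and size, on the other stud; to be left as it is
- shaker: white plate shaker, fixed, 145 (x) by 300 (y) by 52 mm high; origin at the centre of its underside on the bench, z up. Two upright studs stand at x = -25 mm, y = +110 and -110 mm in its frame, on bosses of 34 mm diameter that carry the nuts: a tight nut's underside is 66 mm, its centre 84, the stud's tip 109 mm above the bench. A clear 96-well plate, 85 mm along y, 15 mm high, lies between them
- dish_in (a point): centre of the floor of the round steel parts dish, 4 mm above the bench; the dish is fixed, its floor about 134 mm in diameter, 154 mm over the sloping rim, which stands 10 mm above the bench. A nut standing in it has its centre 18 mm above this point
Mind the look-alikes: they are no part of the job. There is more than one size of the part that bears dish_in; the job needs the larger.

How it is judged:
By the outcome, as a careful person would: the job done as asked, in the order asked, and still so for the second after the job is handed in, with the robot touching nothing.
It also fails if it takes over 43 s, if anything falls off the work surface, if the arm or the gripper's body presses on something with over 40 N, if the wrist force passes 120 N, or if a joint passes its speed limit or range.

## Working session

There is one attempt and no reset: what is moved stays moved. The work goes in short steps, Python scripts to look and compute and a shell command to move; the robot and the scene stay as the last step left them, time stands still between calls to the robot, and variables do not carry over. Pictures are saved under pics/ and viewed, about 8 in all and at most 12, crops included, and the job is handed in when it is done.

```bash
mkdir -p pics; python3 - <<'E'
from bench import ctrl
import cv2, numpy as np, pickle
d={}
for n in("scene","top"):
    s=ctrl.snapshot(n); d[n]=s; cv2.imwrite(f"pics/{n}0.png",s["image"])
pickle.dump(d,open("s0.pkl","wb"))
print(ctrl.sense())
E
```

```text
{'clock': 0.1, 'q': array([-1.33798463e+00,  3.20215348e-01,  1.56557262e+00, -2.64523570e-05,
        1.25739238e+00, -2.00193581e-02]), 'joint_velocities': array([ 1.45028933e-03, -4.06001361e-04, -3.70102978e-03, -4.02725354e-04,
       -1.38565253e-03,  7.33269518e-05]), 'effort': array([ 4.89538670e-04, -4.16407692e+01, -2.34703463e+01,  5.11027440e-05,
        4.94196138e-03,  5.59981885e-06]), 'position': array([ 0.14370718, -0.55626719,  0.20736756]), 'tool_rot': array([-3.14158602e+00,  1.58787133e-03, -1.31795710e+00]), 'wrist_force': array([ 0.07094511,  0.06507933, -0.50160229]), 'ft_torque': array([ 0.04151777, -0.02542215,  0.02304968]), 'grip_width': 0.08526010173094081}
```

View pics/scene0.png

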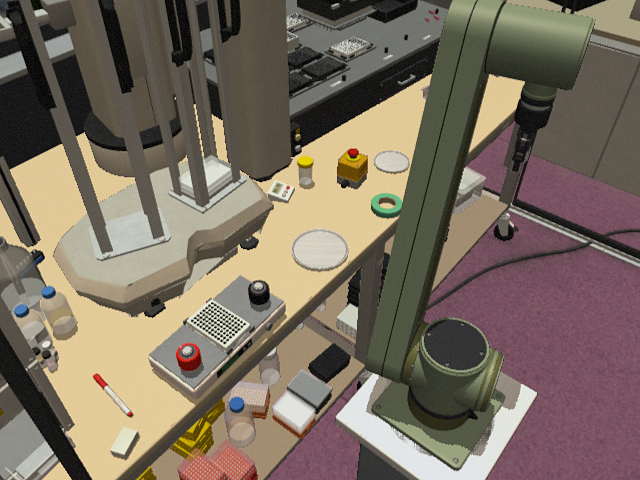

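View pics/top0.png

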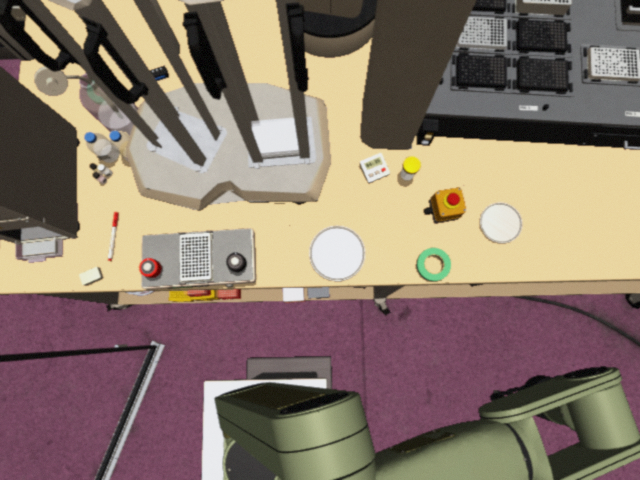

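The scene picture shows the red nut at about (188,355), the black nut at (259,290), the large dish at (320,249) and the small one at (391,161). In the top picture these are at (150,267), (236,262), (337,253) and (500,223). A frame with overhanging struts stands behind the shaker.

```bash
cat > h.py <<'E'
import cv2, numpy as np
def cloud(s):
    z=s["z_map"]; v,u=np.mgrid[:480,:640]; K=s["K"]
    P=np.stack([(u-K[0,2])/K[0,0]*z,(v-K[1,2])/K[1,1]*z,z,np.ones_like(z)],-1)
    W=(P@np.linalg.inv(s["view"]).T)[...,:3]; W[z<=0]=np.nan
    return W
def red(s,box):
    h=cv2.cvtColor(s["image"],cv2.COLOR_BGR2HSV); m=((h[...,0]<8)|(h[...,0]>172))&(h[...,1]>130)&(h[...,2]>60)
    o=np.zeros_like(m); a,b,c,d=box; o[b:d,a:c]=m[b:d,a:c]; return o
E
python3 - <<'E'
import pickle; from h import *
np.set_printoptions(precision=4,suppress=True)
d=pickle.load(open("s0.pkl","rb"))
def circ(P): # algebraic circle fit
    A=np.c_[P[:,:2],np.ones(len(P))]; x=np.linalg.lstsq(A,(P[:,:2]**2).sum(1),rcond=None)[0]
    return x[0]/2,x[1]/2,np.sqrt(x[2]+x[0]**2/4+x[1]**2/4)
for n,rb,bb,db in(("top",(130,245,170,290),(222,247,252,280),(300,220,375,290)),("scene",(170,335,210,380),(240,270,280,315),(285,222,355,275))):
    s=d[n];W=cloud(s)
    for nm,b in(("red",rb),("black",bb),("dish",db)):
        R=W[b[1]:b[3],b[0]:b[2]].reshape(-1,3); R=R[~np.isnan(R[:,0])]
        sel=R[(R[:,2]>.092)&(R[:,2]<.106)] if nm!="dish" else R[(R[:,2]>.0075)&(R[:,2]<.03)]
        tip=R[(R[:,2]>.106)&(R[:,2]<.125)]
        print(n,nm,len(sel),sel.mean(0),sel.min(0),sel.max(0),"mid",(sel.min(0)+sel.max(0))/2,"tip",len(tip),tip.mean(0) if len(tip) else "")
        if nm=="dish": print(circ(sel))
    # shaker top
    R=W[(W[...,2]>.045)&(W[...,2]<.058)&(W[...,0]>.2)&(W[...,0]<.8)&(W[...,1]>-.1)&(W[...,1]<.6)].astype(np.float32)
    print("shaker",len(R),cv2.minAreaRect(R[:,:2].copy()))
    # obstacles
    for zlo,zhi in((.12,.3),(.3,.6),(.6,1.2)):
        m=(W[...,2]>zlo)&(W[...,2]<zhi)&(W[...,0]>.2)&(W[...,0]<.75)&(abs(W[...,1])<.7); Q=W[m]
        if len(Q): print("obs",zlo,len(Q),"xmin by y:",[(round(y,1),round(float(Q[(Q[:,1]>=y)&(Q[:,1]<y+.1),0].min()),2)) for y in np.arange(-.7,.7,.1) if ((Q[:,1]>=y)&(Q[:,1]<y+.1)).any()])
E
python3 - <<'E'
import cv2,numpy as np
a=cv2.resize(cv2.imread("pics/top0.png")[220:300,125:375],None,fx=3.2,fy=3.2,interpolation=cv2.INTER_CUBIC)
b=cv2.resize(cv2.imread("pics/scene0.png")[230:390,140:360],None,fx=2,fy=2,interpolation=cv2.INTER_CUBIC)
c=np.zeros((a.shape[0]+b.shape[0],800,3),np.uint8);c[:a.shape[0],:a.shape[1]]=a;c[a.shape[0]:,:b.shape[1]]=b
cv2.imwrite("pics/crop0.png",c)
E
```

```text
top red 243 [0.4376 0.2798 0.1009] [0.4149 0.2583 0.0921] [0.4612 0.304  0.106 ] mid [0.4381 0.2811 0.0991] tip 49 [0.4377 0.2809 0.1091]
top black 225 [0.4471 0.0615 0.1013] [0.4251 0.0389 0.0926] [0.4714 0.0855 0.106 ] mid [0.4482 0.0622 0.0993] tip 52 [0.4467 0.0618 0.1088]
top dish 585 [ 0.4791 -0.1956  0.0095] [ 0.3934 -0.274   0.0075] [ 0.5553 -0.0991  0.017 ] mid [ 0.4744 -0.1865  0.0123] tip 0 
(np.float64(0.4778886312588645), np.float64(-0.19531927289327253), np.float64(0.06252495731471545))
shaker 4266 ((0.5115351676940918, 0.311503529548645), (0.5817496180534363, 0.5771375298500061), 0.7604052424430847)
obs 0.12 17419 xmin by y: [(np.float64(-0.4), 0.75), (np.float64(-0.2), 0.59), (np.float64(-0.1), 0.59), (np.float64(-0.0), 0.59), (np.float64(0.1), 0.58), (np.float64(0.2), 0.59), (np.float64(0.3), 0.62), (np.float64(0.5), 0.22), (np.float64(0.6), 0.53)]
obs 0.3 7340 xmin by y: [(np.float64(-0.6), 0.2), (np.float64(-0.4), 0.75), (np.float64(-0.2), 0.64), (np.float64(-0.1), 0.64), (np.float64(-0.0), 0.64), (np.float64(0.1), 0.63), (np.float64(0.2), 0.69), (np.float64(0.5), 
[... 802 characters left out ...]
3061523438)
obs 0.12 15564 xmin by y: [(np.float64(-0.4), 0.75), (np.float64(-0.2), 0.59), (np.float64(-0.1), 0.59), (np.float64(-0.0), 0.59), (np.float64(0.1), 0.57), (np.float64(0.2), 0.58), (np.float64(0.3), 0.61), (np.float64(0.5), 0.52), (np.float64(0.6), 0.52)]
obs 0.3 10797 xmin by y: [(np.float64(-0.4), 0.74), (np.float64(-0.2), 0.64), (np.float64(-0.1), 0.64), (np.float64(-0.0), 0.63), (np.float64(0.1), 0.63), (np.float64(0.2), 0.69), (np.float64(0.5), 0.21), (np.float64(0.6), 0.22)]
obs 0.6 5926 xmin by y: [(np.float64(-0.2), 0.64), (np.float64(-0.1), 0.63), (np.float64(-0.0), 0.63), (np.float64(0.1), 0.63), (np.float64(0.2), 0.69), (np.float64(0.5), 0.21), (np.float64(0.6), 0.22)]
```

View pics/crop0.png

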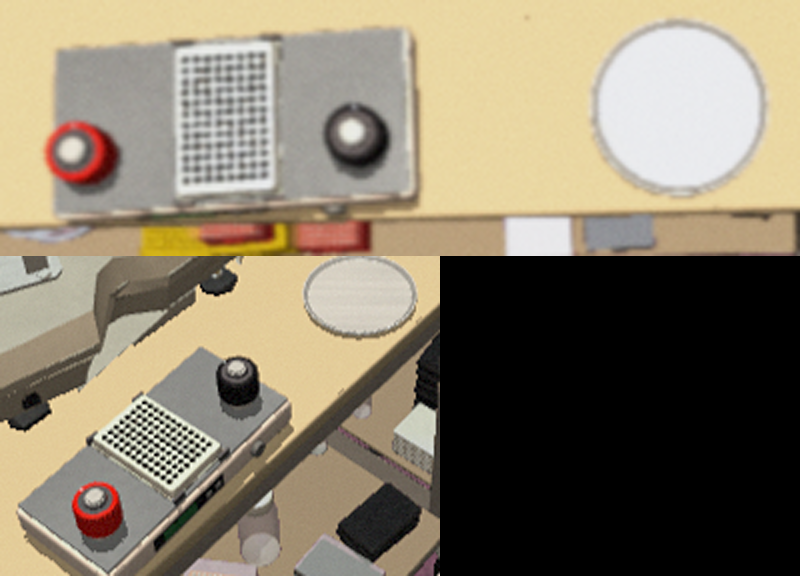

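The red nut is at about (0.437, 0.283) and the large dish at about (0.479, -0.196). I'll move over to the nut at a safe height, turning the jaws on the way.

```bash
python3 -m jog '[[[4.9,4.3,0.5,0,0,0.17,1],[4.9,4.3,0.5,0,0,0.17,1],[4.9,4.3,0,0,0,0.17,1],[4.9,4.3,0,0,0,0.17,1],[4.9,4.3,0,0,0,0.17,1],[4.9,4.3,0,0,0,0.17,1],[0,4.8,0,0,0,0.17,1],[0,4.8,0,0,0,0,1]]]'
```

```text
clock: 1.1
position: [0.4282, -0.2072, 0.2133]
tool_rot: [-3.14, 0.004, -0.095]
wrist_force: [1.0, 0.5, 0.5]
grip_width: 0.0856
```

```bash
python3 -m jog '[[[0,4.9,0,0,0,0,1],[0,4.9,0,0,0,0,1],[0,4.9,0,0,0,0,1],[0.2,4.9,0,0,0,0,1],[0.2,4.9,0,0,0,0,1],[0.2,4.9,0,0,0,0,1],[0.2,4.9,0,0,0,0,1],[0,4.9,0,0,0,0,1]]]'; python3 -m jog '[[[0,4.9,0,0,0,0,1],[0,4.5,0,0,0,0,1],[0,0,0,0,0,0,1]]]'
```

```text
clock: 2.1
position: [0.4333, 0.1977, 0.2113]
tool_rot: [-3.14, 0.007, -0.095]
wrist_force: [0.9, 0.6, 0.7]
grip_width: 0.0855
clock: 2.48
position: [0.4319, 0.2974, 0.2099]
tool_rot: [-3.141, 0.008, -0.09]
wrist_force: [0.6, -1.5, -0.4]
grip_width: 0.0853
```

```bash
python3 -m jog '[[[0.5,-1.4,-3,0,0,0,1],[0,0,-3,0,0,0,1],[0,0,0,0,0,0,1],[0,0,0,0,0,0,1]]]'; python3 - <<'E'
from bench import ctrl
from h import *
a=ctrl.snapshot("scene");b=ctrl.snapshot("top")
import pickle;pickle.dump({"scene":a,"top":b},open("s1.pkl","wb"))
f=lambda s,u,v:cv2.resize(s["image"][v-60:v+60,u-50:u+50],None,fx=4,fy=4)
cv2.imwrite("pics/c1.png",np.hstack([f(a,188,330),f(b,150,260)]))
print(ctrl.sense()["position"],ctrl.sense()["q"])
for n,s in(("scene",a),("top",b)):
    p=s["view"]@np.r_[ctrl.sense()["position"],1];p=s["K"]@p[:3];print(n,p[:2]/p[2])
E
```

```text
clock: 2.98
position: [0.4369, 0.2808, 0.1491]
tool_rot: [3.14, 0.008, -0.09]
wrist_force: [0.7, 0.5, 0.6]
grip_width: 0.0852
[0.43692464 0.28106612 0.14922127] [0.54715976 0.28290793 1.77614084 0.00401767 1.08925345 0.63534433]
scene [184.99809614 336.43260817]
top [140.54302508 264.62572146]
```

View pics/c1.png

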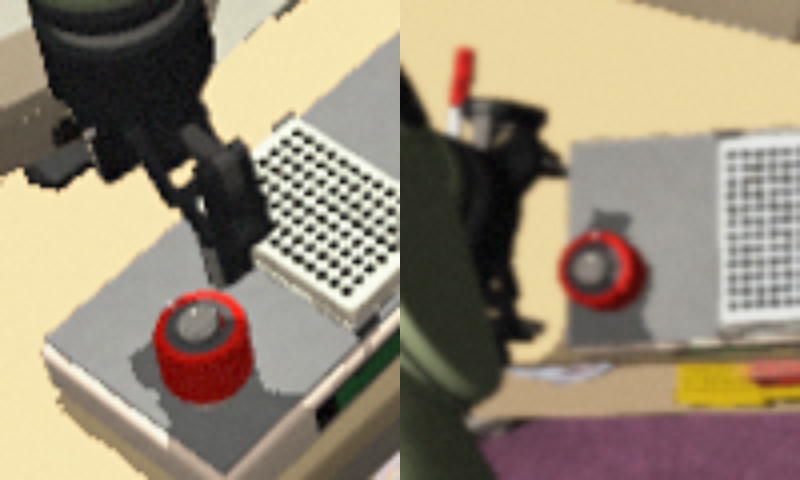

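The nut sits just under the jaws with both sides clear: scene (188,357), top (148,266). I'll shift y by 2.5 mm and go down.

```bash
python3 -m jog '[[[0,0.25,-3,0,0,0,1],[0,0,-2.5,0,0,0,1],[0,0,-1.5,0,0,0,1],[0,0,-1,0,0,0,1],[0,0,-0.6,0,0,0,1],[0,0,0,0,0,0,1]]]'; python3 - <<'E'
from bench import ctrl
from h import *
a=ctrl.snapshot("scene");b=ctrl.snapshot("top")
f=lambda s,u,v:cv2.resize(s["image"][v-60:v+60,u-50:u+50],None,fx=4,fy=4)
cv2.imwrite("pics/c2.png",np.hstack([f(a,188,340),f(b,150,260)]))
print(ctrl.sense()["position"])
E
```

```text
clock: 3.82
position: [0.4409, 0.2857, 0.0664]
tool_rot: [-3.135, -0.003, -0.09]
wrist_force: [-0.1, -0.5, 0.5]
grip_width: 0.085
[0.44128052 0.28595851 0.06689949]
```

View pics/c2.png

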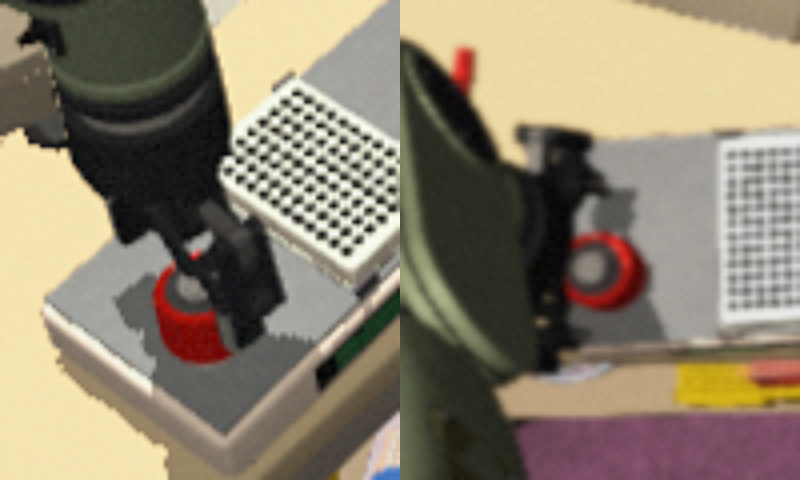

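The nut is between the jaws, but the picture leaves y alignment unclear. I'll measure the fingers against the nut using the depth map.

```bash
python3 - <<'E'
from bench import ctrl
from h import *
np.set_printoptions(precision=4,suppress=True)
for n in("scene","top"):
    s=ctrl.snapshot(n);W=cloud(s)
    for lo,hi in((.07,.085),(.085,.1),(.1,.12),(.12,.14)):
        for nm,c in(("near",W[...,0]<.4409-.028),("far",W[...,0]>.4409+.028)):
            m=c&(abs(W[...,0]-.44)<.07)&(abs(W[...,1]-.284)<.05)&(W[...,2]>lo)&(W[...,2]<hi)
            P=W[m]
            if len(P)>3: print(n,nm,lo,len(P),P.min(0),P.max(0))
    m=(abs(W[...,0]-.44)<.02)&(abs(W[...,1]-.284)<.02)&(W[...,2]>.106)&(W[...,2]<.115)&(s["image"].max(-1)>90)
    print(n,"tip",m.sum(),W[m].mean(0),(W[m].min(0)+W[m].max(0))/2)
E
```

```text
scene near 0.1 35 [0.3828 0.2846 0.1022] [0.3983 0.3037 0.1197]
scene far 0.1 37 [0.4815 0.2786 0.1037] [0.49   0.2948 0.1192]
scene near 0.12 35 [0.3837 0.2852 0.1201] [0.4002 0.3026 0.1378]
scene far 0.12 46 [0.4807 0.2797 0.1201] [0.4914 0.2945 0.1391]
scene tip 26 [0.436  0.2895 0.1085] [0.4351 0.2923 0.1087]
top near 0.1 11 [0.3859 0.2779 0.104 ] [0.3964 0.2926 0.1193]
top far 0.1 13 [0.4837 0.2691 0.1045] [0.496  0.2845 0.1195]
top near 0.12 14 [0.3851 0.2778 0.1223] [0.3974 0.2861 0.1344]
top far 0.12 16 [0.4836 0.2693 0.1205] [0.4955 0.2774 0.139 ]
top tip 46 [0.4388 0.2816 0.1088] [0.4432 0.2819 0.1096]
```

```bash
python3 - <<'E'
from bench import ctrl
from h import *
np.set_printoptions(precision=3,suppress=True)
s=ctrl.snapshot("scene");W=cloud(s)
for v in range(338,374,3): print(v,[tuple(np.round(W[v,u]*1000).astype(int)) if s["z_map"][v,u]>0 else None for u in range(190,212,4)], s["image"][v,190:212:4].max(-1))
E
```

```text
338 [(np.int64(493), np.int64(237), np.int64(50)), (np.int64(380), np.int64(297), np.int64(209)), (np.int64(375), np.int64(292), np.int64(208)), (np.int64(372), np.int64(285), np.int64(204)), (np.int64(464), np.int64(216), np.int64(54)), (np.int64(451), np.int64(215), np.int64(64))] [147  53  77  28 210 151]
341 [(np.int64(386), np.int64(303), np.int64(201)), (np.int64(378), np.int64(299), np.int64(204)), (np.int64(373), np.int64(294), np.int64(203)), (np.int64(371), np.int64(287), np.int64(197)), (np.int64(458), np.int64(222), np.int64(53)), (np.int64(449), np.int64(218), np.int64(57))] [ 66  34  54  25 172 176]
344 [(np.int64(403), np.int64(295), np.int64(168)), (np.int64(373), np.int64(304), np.int64(204)), (np.int64(372), np.int64(296), np.int64(197)), (np.int64(374), np.int64(286), np.int64(184)), (np.int64(370), np.int64(280), np.int64(182)), (np.int64(445), np.int64(222), np.int64(54))] [ 45  33  54  28 111 165]
347 [(np.int64(399), np.int64(298), np.int64(166)), (np.int64(375), np.int64(304), np.int64(194)), (np.int64(372), np.int64(298), np.int64(188)), (np.int64(370), np.in
[... 1923 characters left out ...]
np.int64(48)), (np.int64(408), np.int64(258), np.int64(51))] [116  87  30  89  93  97]
368 [(np.int64(421), np.int64(297), np.int64(73)), (np.int64(415), np.int64(292), np.int64(73)), (np.int64(419), np.int64(281), np.int64(56)), (np.int64(416), np.int64(273), np.int64(49)), (np.int64(409), np.int64(268), np.int64(50)), (np.int64(401), np.int64(263), np.int64(52))] [115 114  89  95  99  92]
371 [(np.int64(429), np.int64(294), np.int64(51)), (np.int64(421), np.int64(290), np.int64(54)), (np.int64(415), np.int64(285), np.int64(53)), (np.int64(409), np.int64(279), np.int64(52)), (np.int64(403), np.int64(274), np.int64(52)), (np.int64(395), np.int64(269), np.int64(53))] [115 105  99  94  95  88]
```

```bash
python3 -m jog '[[[-0.15,-0.2,-0.7,0,0,0,1],[0,0,0,0,0,0,1]]]'; python3 -m jog '[[[0,0,0,0,0,0,0],[0,0,0,0,0,0,0],[0,0,0,0,0,0,0]]]';  python3 -m jog '[[[0,0,0,0,0,0,0],[0,0,0,0,0,0,0],[0,0,0,0,0,0,0]]]'; python3 - <<'E'
from bench import ctrl
from h import *
np.set_printoptions(precision=4,suppress=True)
st=ctrl.sense();print(st["position"],st["wrist_force"],st["ft_torque"],st["q"])
a=ctrl.snapshot("scene");b=ctrl.snapshot("top")
f=lambda s,u,v:cv2.resize(s["image"][v-60:v+60,u-50:u+50],None,fx=4,fy=4)
cv2.imwrite("pics/c3.png",np.hstack([f(a,188,340),f(b,150,260)]))
E
```

```text
clock: 4.32
position: [0.4395, 0.2837, 0.0597]
tool_rot: [-3.134, -0.004, -0.09]
wrist_force: [0.3, 0.0, 0.1]
grip_width: 0.0852
clock: 4.7
position: [0.4395, 0.2837, 0.0601]
tool_rot: [-3.134, -0.004, -0.09]
wrist_force: [-1.9, -0.5, 4.0]
grip_width: 0.0458
clock: 5.08
position: [0.4395, 0.2837, 0.0602]
tool_rot: [-3.134, -0.004, -0.09]
wrist_force: [-0.6, -0.1, 1.7]
grip_width: 0.0459
[0.4395 0.2837 0.0602] [-0.6471 -0.0642  1.7233] [-0.077   0.102  -0.0018] [0.549  0.3779 1.8953 0.0045 0.8609 0.6362]
```

View pics/c3.png

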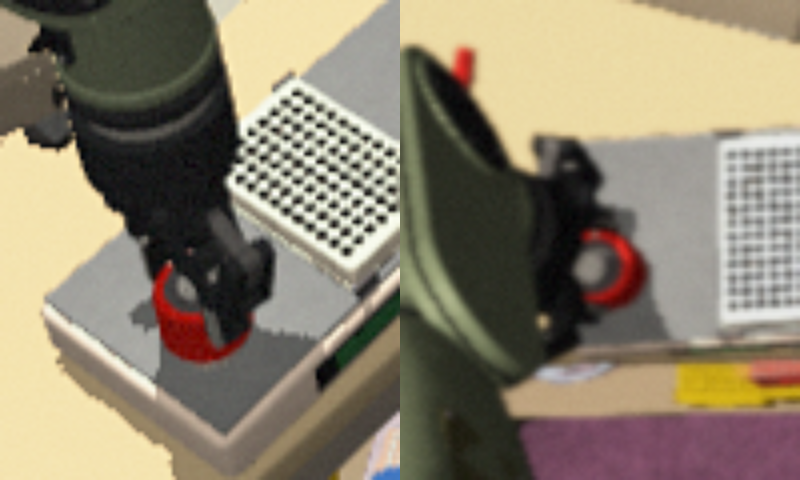

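Both pads are on the nut with hardly any side force (width 46 mm). I'll start turning and watch the forces.

```bash
python3 -m jog '[[[0,0,0,0,0,0.1,0],[0,0,0,0,0,0.1,0],[0,0,0,0,0,0.1,0],[0,0,0,0,0,0.1,0]]]'; python3 -m jog '[[[0,0,0,0,0,0.1,0],[0,0,0,0,0,0.1,0],[0,0,0.02,0,0,0.1,0],[0,0,0.02,0,0,0.1,0]]]'; python3 - <<'E'
from bench import ctrl
import numpy as np
np.set_printoptions(precision=4,suppress=True)
st=ctrl.sense();print(st["position"],st["wrist_force"],st["ft_torque"])
E
```

```text
clock: 5.68
position: [0.4388, 0.2843, 0.061]
tool_rot: [-3.133, -0.003, 0.321]
wrist_force: [-0.6, -1.0, 2.7]
grip_width: 0.0459
clock: 6.18
position: [0.4383, 0.285, 0.0619]
tool_rot: [-3.131, -0.003, 0.733]
wrist_force: [-2.0, 1.7, 1.6]
grip_width: 0.0463
[0.4383 0.285  0.0619] [-1.9782  1.6957  1.6299] [ 0.0571  0.3255 -0.0727]
```

```bash
python3 -m jog '[[[0,0,0.02,0,0,0.1,0],[0,0,0.02,0,0,0.1,0],[0,0,0,0,0,0.1,0],[0,0,0,0,0,0.1,0],[0,0,0,0,0,0.1,0],[0,0,0,0,0,0.07,0],[0,0,0,0,0,0,0]]]'; python3 - <<'E'
from bench import ctrl
from h import *
np.set_printoptions(precision=4,suppress=True)
st=ctrl.sense();print(st["position"],st["wrist_force"],st["ft_torque"])
a=ctrl.snapshot("scene");b=ctrl.snapshot("top")
f=lambda s,u,v:cv2.resize(s["image"][v-60:v+60,u-50:u+50],None,fx=4,fy=4)
cv2.imwrite("pics/c4.png",np.hstack([f(a,188,340),f(b,150,260)]))
E
```

```text
clock: 7.05
position: [0.4369, 0.2849, 0.063]
tool_rot: [-3.129, -0.001, 1.321]
wrist_force: [-0.1, -0.2, 1.9]
grip_width: 0.046
[0.4369 0.2849 0.063 ] [-0.1186 -0.1707  1.8751] [-0.002   0.1449  0.0165]
```

View pics/c4.png

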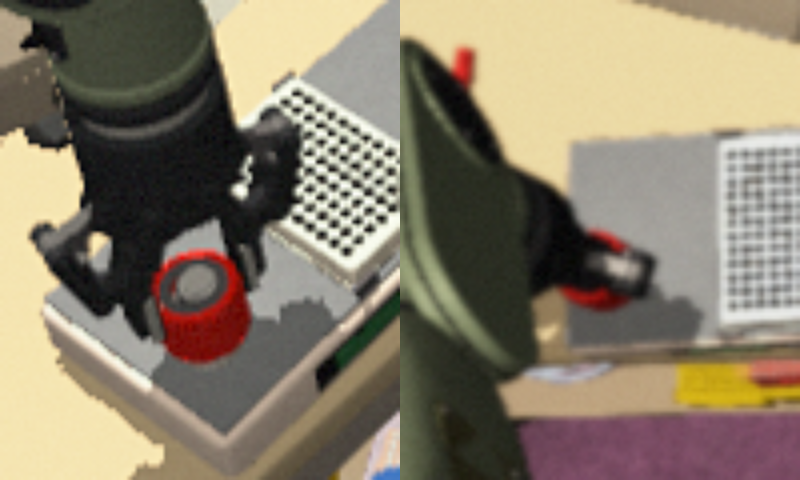

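The jaws are now along y, gripping the nut on both sides at (200,345), and no load shows. I'll lift a little and check the force.

```bash
python3 -m jog '[[[0,0,0.3,0,0,0,0],[0,0,0.3,0,0,0,0]]]'; python3 -m jog '[[[0,0,0.5,0,0,0,0],[0,0,0.5,0,0,0,0]]]'
```

```text
clock: 7.4
position: [0.4367, 0.2848, 0.0684]
tool_rot: [-3.128, -0.001, 1.32]
wrist_force: [-0.0, 0.3, -0.7]
grip_width: 0.0458
clock: 7.65
position: [0.4365, 0.2847, 0.0787]
tool_rot: [-3.128, -0.0, 1.319]
wrist_force: [0.2, -0.3, -1.4]
grip_width: 0.0457
```

It's free, and the wrist shows about 1.2 N, which is the nut's weight. I'll lift clear and check.

```bash
python3 -m jog '[[[0,0,1.5,0,0,0,0],[0,0,2,0,0,0,0],[0,0,2,0,0,0,0],[0,0,2,0,0,0,0],[0,0,2,0,0,0,0],[0,0,0,0,0,0,0]]]'; python3 - <<'E'
from bench import ctrl
from h import *
np.set_printoptions(precision=4,suppress=True)
st=ctrl.sense();print(st["position"],st["wrist_force"],st["q"])
a=ctrl.snapshot("scene");b=ctrl.snapshot("top")
cv2.imwrite("pics/c5.png",np.hstack([cv2.resize(a["image"][220:400,120:360],None,fx=3,fy=3)[:, :720]]))
W=cloud(a);m=red(a,(150,240,260,400));P=W[m];P=P[P[:,2]>.05];print(m.sum(),P.min(0),P.max(0))
# dish centre by rim ellipse in both pictures
for n,s,c in(("scene",a,(320,249)),("top",b,(337,253))):
    W=cloud(s); Z=W[...,2]; v,u=np.mgrid[:480,:640]
    g=cv2.cvtColor(s["image"],cv2.COLOR_BGR2HSV)[...,1]
    m=((g<60)&(abs(u-c[0])<45)&(abs(v-c[1])<38)&(Z<.03)&(Z>-.02)).astype(np.uint8)
    k,l,st_,_=cv2.connectedComponentsWithStats(m); i=1+st_[1:,4].argmax()
    cn=max(cv2.findContours((l==i).astype(np.uint8),cv2.RETR_EXTERNAL,cv2.CHAIN_APPROX_NONE)[0],key=cv2.contourArea)
    e=cv2.fitEllipse(cn); R=np.linalg.inv(s["view"]); d=R[:3,:3]@np.linalg.solve(s["K"],[*e[0],1]); o=R[:3,3]
    print(n,e,o+d*((.009-o[2])/d[2]))
E
```

```text
clock: 8.4
position: [0.4372, 0.2853, 0.1823]
tool_rot: [-3.131, -0.005, 1.319]
wrist_force: [-0.8, -0.0, -2.5]
grip_width: 0.0457
[0.4372 0.2853 0.1823] [-0.802  -0.0303 -2.4816] [ 0.5492  0.2572  1.7225  0.0116  1.1657 -0.7743]
504 [0.4124 0.2612 0.1873] [0.4618 0.3125 0.2448]
scene ((319.373291015625, 248.40478515625), (40.707759857177734, 57.277587890625), 90.57005310058594) [ 0.477  -0.1932  0.009 ]
top ((336.9109191894531, 252.88958740234375), (55.2390022277832, 56.187557220458984), 99.5484848022461) [ 0.4774 -0.1977  0.009 ]
```

View pics/c5.png

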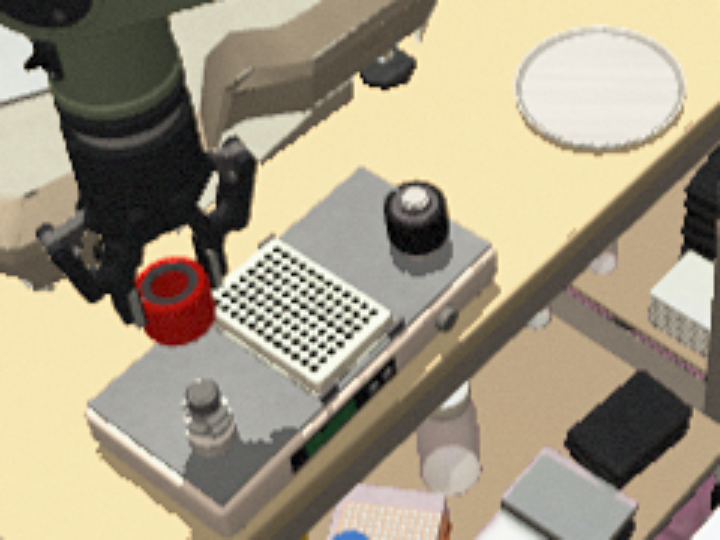

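The nut is held level and the stud is bare at (205,410) in the crop, with the black nut untouched. Dish centre is about (0.477, -0.1955). I'll carry the nut there.

```bash
python3 -m jog '[[[0.3,-3,0,0,0,0,0],[0.4,-4,0,0,0,0,0],[0.4,-4,0,0,0,0,0],[0.4,-4,0,0,0,0,0],[0.4,-4,0,0,0,0,0],[0.4,-4,0,0,0,0,0],[0.4,-4,0,0,0,0,0],[0.4,-4,0,0,0,0,0]]]'; python3 -m jog '[[[0.3,-4,0,0,0,0,0],[0.3,-4,0,0,0,0,0],[0,-4,0,0,0,0,0],[0,-2,0,0,0,0,0],[0,0,0,0,0,0,0]]]'
```

```text
clock: 9.5
position: [0.4615, -0.0333, 0.1718]
tool_rot: [-3.114, 0.005, 1.325]
wrist_force: [0.8, 0.1, -1.5]
grip_width: 0.0459
clock: 10.12
position: [0.4639, -0.1793, 0.1663]
tool_rot: [-3.103, 0.004, 1.32]
wrist_force: [0.2, 0.4, -2.3]
grip_width: 0.0462
```

```bash
python3 -m jog '[[[1.3,-1.6,-2,-0.006,-0.039,0,0],[0,0,-3,0,0,0,0],[0,0,-3,0,0,0,0],[0,0,-2.5,0,0,0,0],[0,0,-1.5,0,0,0,0],[0,0,0,0,0,0,0]]]'; python3 - <<'E'
from bench import ctrl
from h import *
np.set_printoptions(precision=4,suppress=True)
a=ctrl.snapshot("scene");st=ctrl.sense();print(st["position"],st["tool_rot"],st["wrist_force"])
cv2.imwrite("pics/c6.png",cv2.resize(a["image"][190:290,250:390],None,fx=5,fy=5))
E
```

```text
clock: 10.88
position: [0.4746, -0.1886, 0.0401]
tool_rot: [-3.136, -0.004, 1.323]
wrist_force: [0.2, -0.0, -1.0]
grip_width: 0.0457
[ 0.4752 -0.1889  0.0408] [-3.1377 -0.004   1.3231] [-0.8969  0.2789 -1.7427]
```

View pics/c6.png

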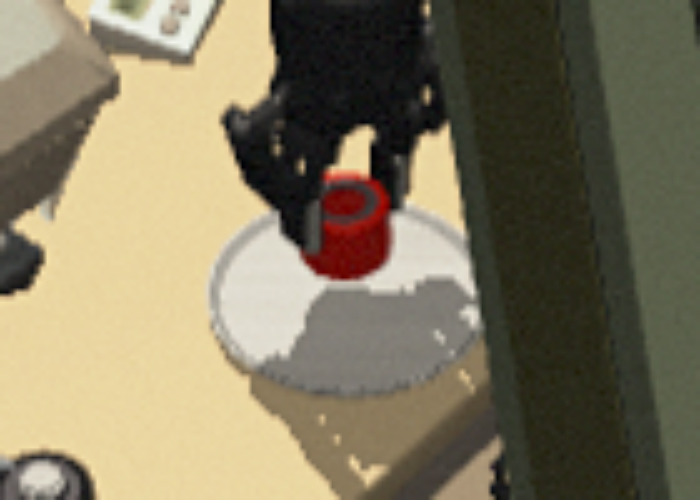

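The nut is upright above the dish and the fingertips end above its underside. I'll lower it and feel for the floor.

```bash
python3 -m jog '[[[0.2,-0.6,-1.5,0,0,0,0],[0,0,-1.3,0,0,0,0],[0,0,-0.5,0,0,0,0],[0,0,0,0,0,0,0]]]'; python3 -m jog '[[[0,0,-0.3,0,0,0,0],[0,0,0,0,0,0,0]]]'; python3 -m jog '[[[0,0,-0.2,0,0,0,0],[0,0,0,0,0,0,0]]]'
```

```text
clock: 11.42
position: [0.4783, -0.1952, 0.0068]
tool_rot: [-3.14, -0.004, 1.323]
wrist_force: [-0.4, -0.1, -1.3]
grip_width: 0.0459
clock: 11.68
position: [0.4786, -0.1954, 0.0039]
tool_rot: [-3.141, -0.004, 1.323]
wrist_force: [-0.4, -0.0, -0.3]
grip_width: 0.0459
clock: 11.92
position: [0.4789, -0.1955, 0.0022]
tool_rot: [3.141, -0.004, 1.323]
wrist_force: [-0.6, -0.1, -1.9]
grip_width: 0.0461
```

```bash
python3 -m jog '[[[0,0,-0.15,0,0,0,0],[0,0,0,0,0,0,0]]]'; python3 -m jog '[[[0,0,-0.1,0,0,0,0],[0,0,0,0,0,0,0]]]'
```

```text
clock: 12.18
position: [0.479, -0.1955, 0.0008]
tool_rot: [3.141, -0.003, 1.323]
wrist_force: [-0.2, -0.3, -1.0]
grip_width: 0.046
clock: 12.42
position: [0.4791, -0.1956, -0.0002]
tool_rot: [3.141, -0.003, 1.323]
wrist_force: [-1.0, 0.1, -1.6]
grip_width: 0.0457
```

```bash
python3 -m jog '[[[0,0,-0.1,0,0,0,0],[0,0,0,0,0,0,0]]]'
```

```text
clock: 12.68
position: [0.479, -0.1956, -0.0002]
tool_rot: [3.141, -0.003, 1.323]
wrist_force: [0.7, 0.1, -0.8]
grip_width: 0.0461
```

```bash
python3 -m jog '[[[0,0,-0.2,0,0,0,0],[0,0,0,0,0,0,0]]]'
```

```text
clock: 12.92
position: [0.479, -0.1956, -0.0002]
tool_rot: [3.14, -0.003, 1.324]
wrist_force: [0.1, -0.2, -1.0]
grip_width: 0.0458
```

```bash
python3 - <<'E'
from bench import ctrl
from h import *
np.set_printoptions(precision=4,suppress=True)
a=ctrl.snapshot("scene");st=ctrl.sense();print(st["position"],st["wrist_force"])
W=cloud(a);m=red(a,(290,200,345,265));P=W[m];print(m.sum(),np.percentile(P,[1,50,99],axis=0))
E
```

```text
[ 0.4789 -0.1956 -0.0004] [-0.9838  0.6867  2.8544]
228 [[nan nan nan]
 [nan nan nan]
 [nan nan nan]]
```

The nut's underside is within about 1 mm of the floor, so I'll release and then withdraw straight up.

```bash
python3 -m jog '[[[0,0,0,0,0,0,0.65],[0,0,0,0,0,0,0.8],[0,0,0,0,0,0,1],[0,0,0,0,0,0,1],[0,0,0,0,0,0,1]]]'; python3 -m jog '[[[0,0,1,0,0,0,1],[0,0,2,0,0,0,1],[0,0,3,0,0,0,1],[0,0,4,0,0,0,1],[0,0,4,0,0,0,1],[0,0,0,0,0,0,1]]]'; python3 - <<'E'
from bench import ctrl
from h import *
np.set_printoptions(precision=4,suppress=True)
a=ctrl.snapshot("scene");b=ctrl.snapshot("top");st=ctrl.sense();print(st["position"],st["wrist_force"])
cv2.imwrite("pics/c7.png",np.vstack([cv2.resize(a["image"][200:300,240:380],None,fx=4,fy=4)[:300],cv2.resize(b["image"][225:300,210:350],None,fx=4,fy=4)]))
W=cloud(a);m=red(a,(290,200,345,265));P=W[m];print(m.sum(),np.nanpercentile(P,[1,50,99],axis=0))
E
```

```text
clock: 13.6
position: [0.479, -0.1957, -0.0012]
tool_rot: [3.141, -0.003, 1.324]
wrist_force: [0.6, -0.4, -0.4]
grip_width: 0.0858
clock: 14.35
position: [0.4788, -0.1956, 0.1462]
tool_rot: [3.138, -0.003, 1.324]
wrist_force: [0.1, 1.1, -1.4]
grip_width: 0.0852
[ 0.4766 -0.1946  0.1429] [-1.3927 -0.3991 -0.6543]
260 [[ 0.4542 -0.2155  0.0057]
 [ 0.472  -0.1837  0.028 ]
 [ 0.4982 -0.1693  0.0441]]
```

View pics/c7.png

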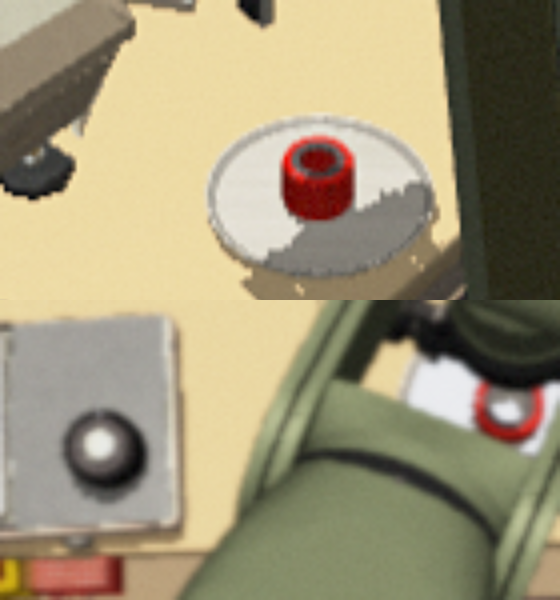

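The red nut stands upright near the middle of the large dish (crop (317,180)), its measured height of 6 to 44 mm fits a standing nut, and the black nut is still on its stud. The gripper is clear, so I'll hand it in.

```bash
python3 -m jog '[[[0,0,0,0,0,0,1],[0,0,0,0,0,0,1]]]'; python3 -c "
from bench import ctrl
print(ctrl.finish_job())"
```

```text
clock: 14.7
position: [0.475, -0.194, 0.1408]
tool_rot: [-3.133, -0.005, 1.324]
wrist_force: [-0.5, -0.3, 0.5]
grip_width: 0.0851
the job is handed in; nothing more can be done
None
```

I turned the red nut about 81° anticlockwise, lifted it off its stud by more than 100 mm and set it down in the larger dish. I handed the job in at about 14.7 s; no verdict is reported.

**Last checks:**
- **Red nut:** it stands upright near the middle of the dish, with its visible surface at about 6 to 44 mm above the bench. Standing on the floor it should span 4 to 40 mm, so this agrees to within a few mm of depth error.
- **Black nut:** it still looks seated on its stud in the final picture; I did not measure it again.
- **Gripper:** it is open and about 140 mm up, touching nothing. Reported wrist forces stayed at 4 N or less.

**What disagreed:**
- **Cameras:** the two differed by 4–5 mm in y, so I used the average for the nut and the dish.
- **Grip width:** it read 46 mm on a 48 mm nut.
- **Setting down:** I felt no clear contact with the dish floor. The tool stopped going lower at z ≈ 0, so the nut may have dropped 1–2 mm when released.

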